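# Hang a file in the desktop file frame and close it up to the pack

## Robot

A 7-joint arm with a two-finger parallel gripper is mounted at the origin on a cart in front of the work surface, level with it; the furniture and walls round the work are solid. World frame = base frame: x ahead of the robot, y to its left, z up, the work surface at z = 0. Lengths are in m, angles in rad, forces in N, time in s.
With the tool pointing down it reaches from about 0.4 to 0.925 m from the base axis. Payload 5.6 kg.
Tool frame: the origin (TCP) lies at the centre of the arm's flange, where the gripper is bolted on; the fingertips stand 173 mm ahead of it and the grasp point (between the pads) lies 155 mm ahead of it (ctrl.nose_length is the distance from the TCP to the fingertips, in m); z points along the fingers, y is the direction in which the jaws open and shut (so a half turn about z gives the same grasp; the last joint's range is limited). The gripper opens to 85 mm and grips with 20 to 120 N. Pads are 22 mm wide; open, the fingers measure 114 mm over their backs; the gripper's body (76 mm by 85 mm) begins 54 mm behind the grasp point. The pads swing forward as they close: fully open they stand 13 mm farther back than shut.
Start: joints at [-1.343, 0.468, -0.012, 1.603, 0.006, 1.071, -0.056], TCP at [0.174, 0.626, 0.405] pointing down, gripper open.
Joint ranges: [-2.53, 2.53], [-0.31, 2.02], [-1.57, 1.55], [0.28, 2.44], [-1.29, 4.43], [0.15, 1.84], [-2.92, 2.92]. Speed limits (rad/s): [2.57, 2.57, 3.14, 3.14, 3.14, 3.14, 3.14].

## Interface

Orientations are given as a unit quaternion [x, y, z, w].
In Python, from plant import sensors, capture, order, models, ctrl gives the robot as it stands.
- The arm moves only by the tool move_arm, never from a script. Its argument "moves" is a list that holds one entry, the list of rows, each a list of 7 numbers: the turn, a rotation vector about the tool's x, y, z in degrees, then the shift along the tool's x, y, z in m, then the closure in counts, from 0 (fully open) to 255 (shut). A call has 1 to 12 rows; each row shifts and turns the commanded pose from where the row before left it, along the tool's axes as they then stand; what a row does not reach is not made up. A row lasts 1/8 s, in which the tool goes at most 62.5 mm and 10.7 degrees, less where a joint would pass 70% of its speed; a pose out of reach is approached as far as the arm can. A call with a gripper value outside its range is refused whole. The fingers move at their own pace and stop on an object; "force" is the grip in N (left out, the last holds). Time passes only in rows, so rows that do not move let the fingers close. It gives the time, the measured TCP pose, the force and the opening at its end, in the units of the state.
- sensors.sense(): the state, without advancing time (a new reading comes with each control period).
- capture(name): name is "side" or "top"; returns a dict with "image" (480x640x3 uint8, red, green, blue), "K" (3x3 intrinsics, pixels), "rvec" (rotation vector, rad) and "tvec" (3), from world to camera coordinates, as OpenCV has them. Camera axes: x right, y down, z forward; pixel columns grow to the right and rows downward; lengths in m; the calibration is good to about 2 mm. A picture is of the moment at which its call begins. There is no depth.
- order.close_job(): hands the job in, once; it reports no verdict.
Trained networks look in a picture, given as the dict that the camera call returned (one of the last four; its "shot" number tells which), for a name from the list of things; names that differ only in an ending like _2 or _b are one class to them, and where a whole thing is asked for, a point or a joint stands for the part that bears it (a point fixed in the world has none). Each returns a list of dicts, best first, with "confidence" (0 to 1); they miss things now and then, are a little off and sometimes report something else, mostly with a low value. They report only what shows in the picture. A call takes as long as a camera call.
- models.find_in(name, picture): "box" ([centre column, centre row, width, height] in pixels, round what is visible of it).
The state is a dict: "clock": time; "joint_pos": joint angles; "qvel": joint speeds; "tau": joint torques, N m; "ee_pos": TCP position; "tcp_rot": TCP orientation; "force": force on the tool from outside, world axes, zero at the start; "ft_torque": the same for the moment, N m; "gripper_width": finger opening in m.
Only numpy, scipy, OpenCV 4.12 (cv2) and the standard library are available. Lean on these libraries where they do the work, as an engineer would, in place of code of your own. Each camera call takes 0.05 s, during which the arm holds its last target.

## Task

Take the hanging file out of the wire sorter and hang it in the desktop file frame with its hooks over both rails, in the open part of the rails at least 60 mm away from the pack of files that already hangs there. Then slide it along the rails, without lifting it off, until it lies up against the front of the pack, and let go; do not shove the pack along, and leave the notebook, the stapler and the mug as they are.

Things in the scene. Friction and masses are not known exactly. Their poses are not given: they have to be found in the camera images.
- file_center (a point): centre (half-way up) of the loose hanging file standing upright in the wire sorter: rigid, 130 g, 192 mm long (its x), 10 mm thick (y), 132 mm high (z up). Grey plastic pocket 144 mm long up to 26 mm above this point, then a steel hanger bar 190 mm long and 8 mm thick, 26 to 36 mm above, then a white index tab on the bar's middle
- file_tab (a point): middle of that index tab, the place to grip from above: 44 mm long (file's x), 8 mm thick (y), 30 mm high; its foot on the bar is 15 mm below this point. 51 mm above file_center
- hook_front (a point): hook at the file's -x end: middle of the roof of its slot (underside of the bar), 84.5 mm from the file's middle and 26 mm above file_center. The slot opens downward, 11 mm wide in x, between a hook nose at the very end and a shoulder inside; both reach 12 mm below the roof and have round ends. Hung on a rail this point is 118 mm above the desk
- hook_back (a point): the like hook at the file's +x end
- file: the same hanging file, by the point under the middle of its underside, 66 mm below file_center
- frame: desktop hanging-file frame of dark steel rod, fixed; origin on the desk under its centre. Two round rails, 6 mm thick, run along its y at x = -84.5 and +84.5 mm, straight from y = -150 to +150 mm, tops 118 mm above the desk, ends bent down into legs. End panels up to 79 mm high at y = -160 and +160 mm. Between the rails nothing stands over 10 mm high but the pack
- pack_face (a point): middle of the front face (toward the frame's -y) of the pack of four like files hanging at the +y end; axes as the frame's, 92 mm above the desk as file_center is when hung. The pack goes 58 mm on toward +y; the rails on the -y side are empty. Its bar tops are 128 mm high; its tabs, to 158 mm, stand only at x beyond 34 mm either side. Touching it, file_center is 5 mm off
- pack (a joint): how far the pack stands from the +y end of its travel along the rails, m; it slides as one, stiffly (about 8 N)
- sorter: wire sorter, fixed; origin on the desk under its centre: tray 150 x 92 mm, floor 5 mm above the desk, five wire hoops 124 mm long in x and 66 mm high at y = -34, -17, 0, 17, 34 mm, so four slots 13 mm wide. The file stands in the outer slot at y = -25.5 or +25.5 mm (varies), long side along the sorter's x; the notebook in the other outer slot
- notebook_center (a point): centre of a small black hardback notebook, 130 x 11 x 90 mm high, standing in the other outer slot of the sorter; leave it there
- stapler: black desk stapler, 144 x 39 x 54 mm, loose, lying right of the sorter; origin under its centre; leave it
- mug: mug, 92 mm across and 95 mm high, loose, at the back of the desk; origin under its centre; leave it

How it is judged:
On the way:
1. the file hangs with both hooks over the rails, upright, in the open part, at least 50 mm clear of the pack (z of hook_front in the frame of frame between 0.114 and 0.122 m and z of hook_back in the frame of frame between 0.114 and 0.122 m and x of file_center in the frame of frame between -0.005 and 0.005 m and angle between the x axis of file and the x axis of frame, either way round below 0.1 rad and y of file_center in the frame of frame between -0.15 and 0.15 m and angle between file_center's own z axis and vertical below 0.12 rad and y of file_center in the frame of pack_face below -0.055 m), for 0.2 s.
At the end, for the whole second after the job is handed in: The file hangs at rest with both hooks over the rails (roofs of both hooks within 4 mm of the rail tops' height, its middle within 5 mm of the middle between the rails, square across them within 0.1 rad, either way round), upright within 0.12 rad, its face within 5 mm of the front of the pack (z of hook_front in the frame of frame between 0.114 and 0.122 m and z of hook_back in the frame of frame between 0.114 and 0.122 m and x of file_center in the frame of frame between -0.005 and 0.005 m and angle between the x axis of file and the x axis of frame, either way round below 0.1 rad and y of file_center in the frame of frame between -0.15 and 0.15 m and angle between file_center's own z axis and vertical below 0.12 rad and y of file_center in the frame of pack_face between -0.01 and 0.001 m and linear speed of file below 0.02 m/s and angular speed of file below 0.2 rad/s); the robot touches nothing.
It fails at once if the file is carried through the air, hooks more than 10 mm above the rails, within 40 mm of the pack or over it at filing height, instead of being slid (y of file_center in the frame of pack_face between -0.045 and 0.1 m and x of file_center in the frame of frame between -0.08 and 0.08 m and z of file_center in the frame of frame between 0.102 and 0.17 m).
It fails at once if the pack is shoved more than 15 mm along the rails (distance of pack_face from where it was at the start of the episode above 0.015 m).
It fails at once if the notebook is knocked or pulled out of its slot (distance of notebook_center from where it was at the start of the episode above 0.03 m or angle between notebook_center's own z axis and vertical above 0.4 rad).
It fails at once if the stapler or the mug is moved more than 30 mm (distance of any of stapler, mug from where it was at the start of the episode above 0.03 m).
It also fails if it takes over 45 s, if anything falls off the work surface, if the arm or the gripper's body presses on something with over 40 N, if the wrist force passes 120 N, or if a joint passes its speed limit or range.

## Working session

There is one attempt and no reset: what is moved stays moved. The work goes in short steps, Python scripts to look and compute and a tool call to move; the robot and the scene stay as the last step left them, time stands still between calls to the robot, and variables do not carry over. Pictures are saved under pics/ and viewed, and the job is handed in when it is done.

Besides the shell and the picture viewer there is one more tool, called after "Emit:" as name(argument=value, ...) on one line, values as JSON. move_arm: Moves the arm, as the interface text tells. Its arguments: {"type":"object","properties":{"moves":{"type":"array","items":{"type":"array","items":{"type":"array","items":{"type":"number"}}}},"force":{"type":"number"}},"required":["moves"]}

```bash
mkdir -p pics; cat > h.py <<'E'
import numpy as np, cv2
from plant import sensors, capture, order, models, ctrl
def save(p,n): cv2.imwrite('pics/'+n, cv2.cvtColor(p['image'],cv2.COLOR_RGB2BGR))
def cam(p):
    R=cv2.Rodrigues(np.array(p['rvec'],float))[0]; t=np.array(p['tvec'],float).ravel(); return np.array(p['K'],float),R,t
def onz(p,u,v,z):
    K,R,t=cam(p); d=R.T@np.linalg.inv(K)@np.array([u,v,1.]); c=-R.T@t
    return c+d*(z-c[2])/d[2]
def proj(p,X):
    K,R,t=cam(p); return cv2.projectPoints(np.array(X,float).reshape(-1,1,3),np.array(p['rvec'],float),t,K,None)[0].reshape(-1,2)
E
python3 - <<'E'
from h import *
s=sensors.sense(); print(s)
for n in('top','side'):
    p=capture(n); save(p,n+'0.png'); K,R,t=cam(p); print(n,K.round(1).tolist(),(-R.T@t).round(3),R.round(2).tolist())
    for k in('file_center','file_tab','hook_front','hook_back','file','frame','pack_face','sorter','notebook_center','stapler','mug'):
        r=models.find_in(k,p); print(k,[(np.round(a['box'],1).tolist(),round(a['confidence'],2)) for a in r[:3]])
E
```

```text
{'clock': 0.0, 'joint_pos': array([-1.34296143,  0.46835917, -0.01158176,  1.60365867,  0.00599091,
        1.07136873, -0.05627181]), 'qvel': array([0.00173523, 0.00170354, 0.00024448, 0.00047151, 0.00061682,
       0.00086288, 0.00136001]), 'tau': array([-8.17699456e-04, -5.32385302e+01,  2.16117088e-02, -2.51310933e+01,
        1.16086102e-02,  7.76420493e-03, -1.69429671e-05]), 'ee_pos': array([0.17388428, 0.62603967, 0.40373521]), 'tcp_rot': array([ 1.35033001e-01,  9.90840711e-01, -8.77976103e-04, -5.66564520e-05]), 'force': array([1.15310269, 0.28906031, 0.40030488]), 'ft_torque': array([-0.03739844, -0.0125984 , -0.00316087]), 'gripper_width': 0.0855717947347458}
top [[539.7, 0.0, 318.4], [0.0, 539.7, 237.8], [0.0, 0.0, 1.0]] [ 0.401 -0.174  1.201] [[0.01, -1.0, -0.01], [-0.99, -0.01, -0.16], [0.16, 0.01, -0.99]]
file_center [([414.1, 255.6, 25.9, 88.5], 0.87)]
file_tab [([414.8, 256.3, 19.9, 92.0], 0.82)]
hook_front [([416.9, 256.7, 22.9, 90.2], 0.87)]
hook_back [([415.0, 256.9, 21.3, 89.4], 0.61)]
file [([414.4, 255.4, 23.1, 89.6], 0.74), ([436.2, 255.7, 22.4, 61.7], 0.38)]
[... 342 characters left out ...]
0, 577.1, 240.1], [0.0, 0.0, 1.0]] [-0.134 -0.164  0.907] [[0.0, -1.0, -0.0], [-0.75, -0.0, -0.66], [0.66, 0.0, -0.75]]
file_center [([438.1, 261.9, 35.1, 98.2], 0.75)]
file_tab [([437.2, 261.4, 31.9, 97.9], 0.77)]
hook_front [([440.5, 261.2, 32.0, 97.6], 0.9)]
hook_back [([436.6, 259.9, 31.5, 100.5], 0.9)]
file [([437.0, 264.1, 34.4, 99.1], 0.66)]
frame [([208.1, 267.8, 194.1, 128.3], 0.96), ([444.4, 278.9, 67.9, 74.4], 0.29)]
pack_face [([171.3, 257.1, 46.5, 105.8], 0.82)]
sorter [([444.0, 278.9, 64.6, 69.7], 0.64)]
notebook_center [([462.6, 265.9, 33.5, 77.9], 0.89)]
stapler [([493.2, 271.5, 54.1, 62.3], 0.92), ([205.3, 268.2, 195.2, 127.2], 0.47)]
mug [([387.4, 205.5, 51.9, 54.6], 0.85)]
```

```bash
python3 - <<'E'
import cv2
a=cv2.imread('pics/top0.png');b=cv2.imread('pics/side0.png')
cv2.imwrite('pics/t1.png',cv2.resize(a[170:320,100:500],None,fx=2,fy=2,interpolation=cv2.INTER_CUBIC))
cv2.imwrite('pics/t2.png',cv2.resize(a[190:320,380:500],None,fx=5,fy=4.6,interpolation=cv2.INTER_CUBIC))
cv2.imwrite('pics/t3.png',cv2.resize(a[190:320,110:310],None,fx=4,fy=4,interpolation=cv2.INTER_CUBIC))
cv2.imwrite('pics/s2.png',cv2.resize(b[180:330,400:530],None,fx=4,fy=4,interpolation=cv2.INTER_CUBIC))
cv2.imwrite('pics/s3.png',cv2.resize(b[190:340,100:310],None,fx=3.8,fy=3.8,interpolation=cv2.INTER_CUBIC))
E
```

```text
(no output)
```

View pics/top0.png

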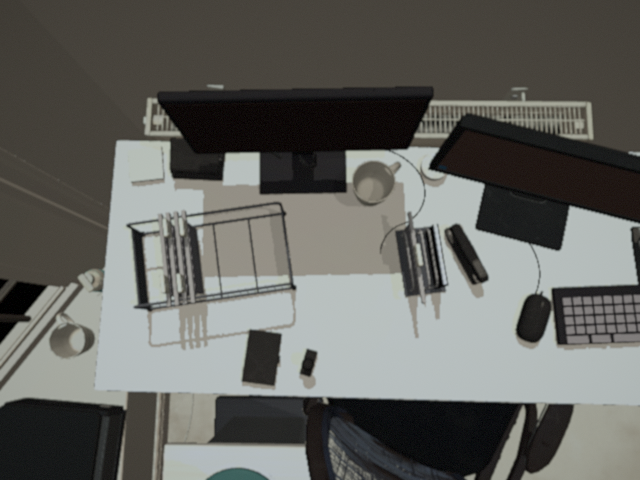

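View pics/t2.png

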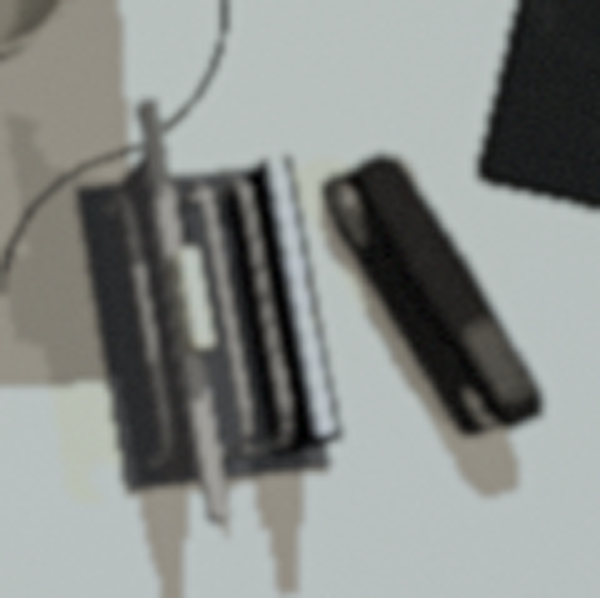

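View pics/t3.png

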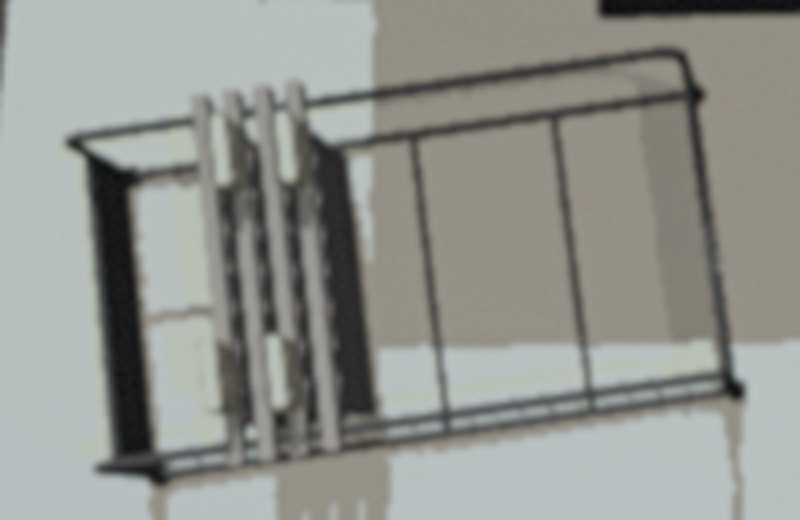

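View pics/s2.png

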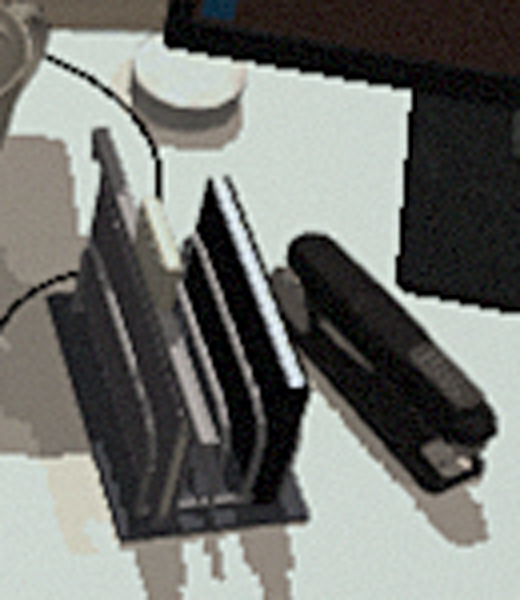

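View pics/s3.png

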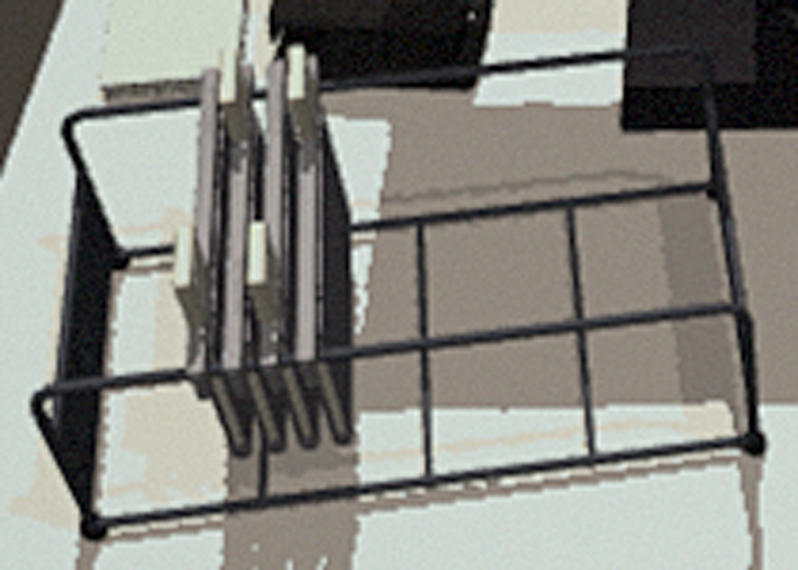

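The top view shows the file in the sorter's left slot, with bar ends near (410,213) and (424,304) and the tab near (420,254). The pack is at the left (+y) end of the frame, and the rails to its right are empty. Next I fit the poses.

```bash
cat >> h.py <<'E'
from scipy.optimize import least_squares
def place(pose,L):
    x,y,a=pose; c,s=np.cos(a),np.sin(a); L=np.array(L,float)
    return np.c_[x+c*L[:,0]-s*L[:,1], y+s*L[:,0]+c*L[:,1], L[:,2]]
def darkline(p,A,B,w=5,n=60):
    """centroid of dark line near projected segment A-B; returns offsets px & pts"""
    g=cv2.cvtColor(p['image'],cv2.COLOR_RGB2GRAY).astype(np.float32)
    P=np.linspace(A,B,n); q=proj(p,P); d=(q[-1]-q[0]);d/=np.linalg.norm(d); nn=np.array([-d[1],d[0]])
    o=np.arange(-w,w+.01,.25); out=[]
    for k in range(n):
        s=q[k]+o[:,None]*nn
        v=cv2.remap(g,s[:,0].astype(np.float32)[None],s[:,1].astype(np.float32)[None],cv2.INTER_LINEAR)[0]
        m=np.clip(np.median(v)-v-15,0,None)
        i=np.argmax(m); 
        if m[i]<25: continue
        W=m*(abs(o-o[i])<2.5)
        out.append((k,(W*o).sum()/W.sum(),nn,q[k]))
    return P,out
E
python3 - <<'E'
from h import *
t=capture('top'); s=capture('side')
# initial frame from top
sc=lambda u,v:(110+u/4,190+v/4)
for a in [(75,138),(680,52),(105,467),(730,375)]: print('rail',onz(t,*sc(*a),.115).round(4))
f=lambda u,v:(380+(u+.5)/5-.5,190+(v+.5)/4.6-.5)
for a in [(148,103),(218,527)]: print('bar',onz(t,*f(*a),.107).round(4))
print('tab',onz(t,*f(199,298),.137).round(4))
fs=lambda u,v:(400+u/4,180+v/4)
for a in [(100,130),(208,440)]: print('bar side',onz(s,*fs(*a),.107).round(4))
for a in [(150,200),(172,270)]: print('tab top side',onz(s,*fs(*a),.137).round(4))
E
```

```text
rail [0.6038 0.2254 0.115 ]
rail [ 0.6524 -0.0843  0.115 ]
rail [0.4365 0.1986 0.115 ]
rail [ 0.4862 -0.1134  0.115 ]
bar [ 0.638  -0.3515  0.107 ]
bar [ 0.4489 -0.3767  0.107 ]
tab [ 0.5457 -0.3655  0.137 ]
bar side [ 0.6337 -0.3528  0.107 ]
bar side [ 0.4505 -0.3787  0.107 ]
tab top side [ 0.5615 -0.3633  0.137 ]
tab top side [ 0.5203 -0.3678  0.137 ]
```

```bash
cat > fit.py <<'E'
from h import *
def railfit(pose,views,verbose=True):
    segs=[([-.0845,-.14,.115],[-.0845,.05,.115]),([.0845,-.14,.115],[.0845,.05,.115])]
    for it in range(4):
        obs=[]
        for vi,p in enumerate(views):
            for A,B in segs:
                W=place(pose,[A,B]); P,o=darkline(p,W[0],W[1],w=4 if it else 6)
                L=np.linspace(A,B,60)
                med=np.median([b[1] for b in o]) if o else 0
                obs+=[(vi,L[k],q+off*nn,nn) for k,off,nn,q in o if abs(off-med)<1.5]
        def res(x):
            r=[]
            for vi,p in enumerate(views):
                S=[b for b in obs if b[0]==vi]
                if not S: continue
                q=proj(p,place([x[0],pose[1],x[1]],[b[1] for b in S]))
                r+=[(q[i]-S[i][2])@S[i][3] for i in range(len(S))]
            return r
        r=least_squares(res,[pose[0],pose[2]],loss='soft_l1'); pose=[r.x[0],pose[1],r.x[1]]
    if verbose: print('rails',len(obs),np.round(pose,4),'rms',np.sqrt(np.mean(r.fun**2)).round(2))
    return pose
E
python3 - <<'E'
from fit import *
t=capture('top'); s=capture('side')
p0=[.545,.056,np.arctan2(.0486,.31)]
for v in ([t],[s],[t,s]): pose=railfit(p0,v)
np.save('frame.npy',pose)
for n,p,c in(('t',t,(100,170,420,330)),('s',s,(100,170,420,350))):
    im=cv2.cvtColor(p['image'],cv2.COLOR_RGB2BGR).copy()
    x0,y0,x1,y1=c; S=2.5; im=cv2.resize(im[y0:y1,x0:x1],None,fx=S,fy=S,interpolation=cv2.INTER_CUBIC)
    def line(A,col):
        q=((proj(p,A)-[x0,y0]+.5)*S-.5); cv2.polylines(im,[np.round(q).astype(int)],False,col,1)
    for x in(-.0845,.0845): line(place(pose,[[x,-.15,.115],[x,.15,.115]]),(0,0,255))
    for yy in np.arange(0,.13,.02): line(place(pose,[[-.095,yy,.128],[.095,yy,.128]]),(0,255,0))
    for yy in(-.16,.16): line(place(pose,[[-.0845,yy,0],[.0845,yy,0]]),(255,0,0))
    cv2.imwrite(f'pics/ov_{n}.png',im)
E
```

```text
rails 86 [0.5463 0.056  0.1584] rms 0.06
rails 70 [0.5459 0.056  0.1581] rms 0.17
rails 155 [0.5462 0.056  0.1579] rms 0.16
```

View pics/ov_t.png

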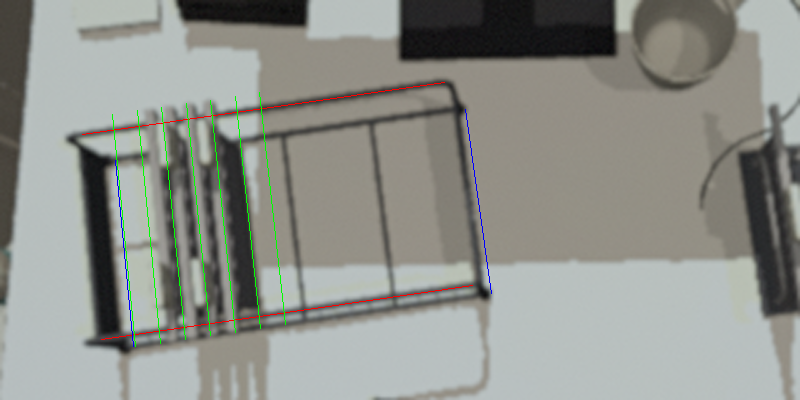

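View pics/ov_s.png

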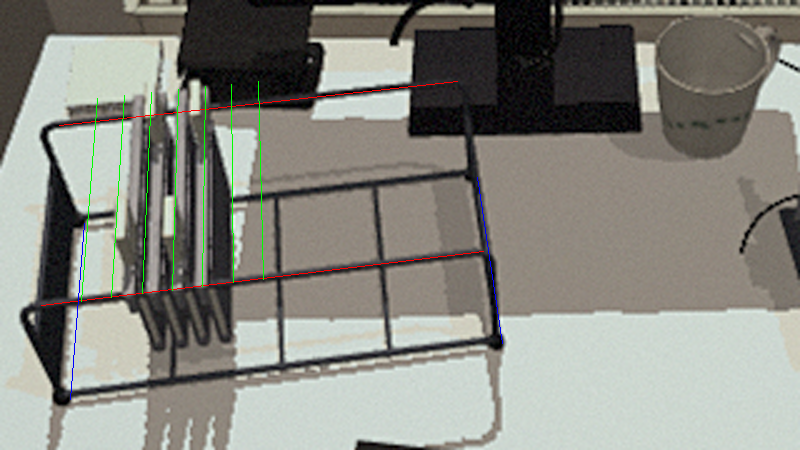

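Both cameras agree on the rails: frame x 0.546, yaw 9.05°. The pack's front is near frame y 0.037. Moving toward the sorter.

Emit:
move_arm(moves=[[[0, 0, 0, -0.0428, -0.0323, 0, 0], [0, 0, 0, -0.0428, -0.0323, 0, 0], [0, 0, 0, -0.0428, -0.0323, 0, 0], [0, 0, 0, -0.0428, -0.0323, 0, 0], [0, 0, 0, -0.0428, -0.0323, 0, 0], [0, 0, 0, -0.0428, -0.0323, 0, 0], [0, 0, 0, -0.0428, -0.0323, 0, 0], [0, 0, 0, -0.0428, -0.0323, 0, 0], [0, 0, 0, -0.0428, -0.0323, 0, 0], [0, 0, 0, -0.0428, -0.0323, 0, 0]]])

```text
clock: 2.65
ee_pos: [0.5007, 0.1991, 0.4051]
tcp_rot: [0.135, 0.991, 0.0, 0.0]
force: [-0.2, 0.4, 0.3]
gripper_width: 0.0853
```

Emit:
move_arm(moves=[[[0, 0, 0, -0.0175, -0.0484, 0, 0], [0, 0, 0, -0.0175, -0.0484, 0, 0], [0, 0, 0, -0.0175, -0.0484, 0, 0], [0, 0, 0, -0.0175, -0.0484, 0, 0], [0, 0, 0, -0.0175, -0.0484, 0, 0], [0, 0, 0, -0.0175, -0.0484, 0, 0], [0, 0, 0, -0.0175, -0.0484, 0, 0], [0, 0, 0, -0.0175, -0.0484, 0, 0], [0, 0, 0, -0.0175, -0.0484, 0, 0], [0, 0, 0, -0.0175, -0.0484, 0, 0], [0, 0, 0, -0.0175, -0.0484, 0, 0]]])

```text
clock: 4.03
ee_pos: [0.5431, -0.3654, 0.4048]
tcp_rot: [0.135, 0.991, 0.0, 0.0]
force: [0.0, -0.4, -1.1]
gripper_width: 0.0857
```

Emit:
move_arm(moves=[[[0, 0, 10.4, 0, 0, 0, 90], [0, 0, 10.4, 0, 0, 0, 90], [0, 0, 10.4, 0, 0, 0, 90], [0, 0, 10.4, 0, 0, 0, 90], [0, 0, 10.4, 0, 0, 0, 90], [0, 0, 10.4, 0, 0, 0, 90], [0, 0, 10.4, 0, 0, 0, 90], [0, 0, 10.4, 0, 0, 0, 90], [0, 0, 10.4, 0, 0, 0, 90], [0, 0, 10.4, 0, 0, 0, 90], [0, 0, 10.4, 0, 0, 0, 90], [0, 0, 10.4, 0, 0, 0, 90]]])

```text
clock: 5.52
ee_pos: [0.5431, -0.3637, 0.4047]
tcp_rot: [0.942, 0.337, 0.0, -0.0]
force: [0.1, -0.1, 0.7]
gripper_width: 0.0553
```

Emit:
move_arm(moves=[[[0, 0, 10.4, 0, 0, 0, 90], [0, 0, 10.4, 0, 0, 0, 90], [0, 0, 10.4, 0, 0, 0, 90], [0, 0, 0, 0, 0, 0, 90], [0, 0, 0, 0, 0, 0, 90]]])

```text
clock: 6.15
ee_pos: [0.543, -0.3638, 0.4046]
tcp_rot: [0.997, 0.076, 0.0, -0.0]
force: [-0.3, -0.1, 0.4]
gripper_width: 0.0551
```

```bash
cat >> h.py <<'E'
from scipy.spatial.transform import Rotation as Rn
def st():
    s=sensors.sense(); R=Rn.from_quat(s['tcp_rot']).as_matrix()
    print('t',round(s['clock'],2),'pos',s['ee_pos'].round(4),'yaw x',np.degrees(np.arctan2(R[1,0],R[0,0])).round(2),'z',R[:,2].round(4),'F',s['force'].round(2),'T',s['ft_torque'].round(2),'w',round(s['gripper_width'],4),'j7',round(s['joint_pos'][6],2)); return s,R
def go(s,R,pos,yaw=None):
    print('shift tool',(R.T@(np.array(pos)-s['ee_pos'])).round(4), 'turn z', None if yaw is None else round(-(yaw-np.degrees(np.arctan2(R[1,0],R[0,0]))),2))
E
python3 - <<'E'
from h import *
s,R=st(); go(s,R,[.544,-.3645,.285],7.8)
t=capture('top'); save(t,'t4.png'); 
im=cv2.imread('pics/t4.png'); cv2.imwrite('pics/t4.png',cv2.resize(im[150:330,330:530],None,fx=4,fy=3.3,interpolation=cv2.INTER_CUBIC))
E
```

```text
t 6.15 pos [ 0.543  -0.3638  0.4046] yaw x 8.67 z [ 0.e+00  2.e-04 -1.e+00] F [-0.34 -0.06  0.41] T [-0.04 -0.01 -0.03] w 0.0551 j7 -0.35
shift tool [0.0008 0.0009 0.1196] turn z 0.87
```

View pics/t4.png

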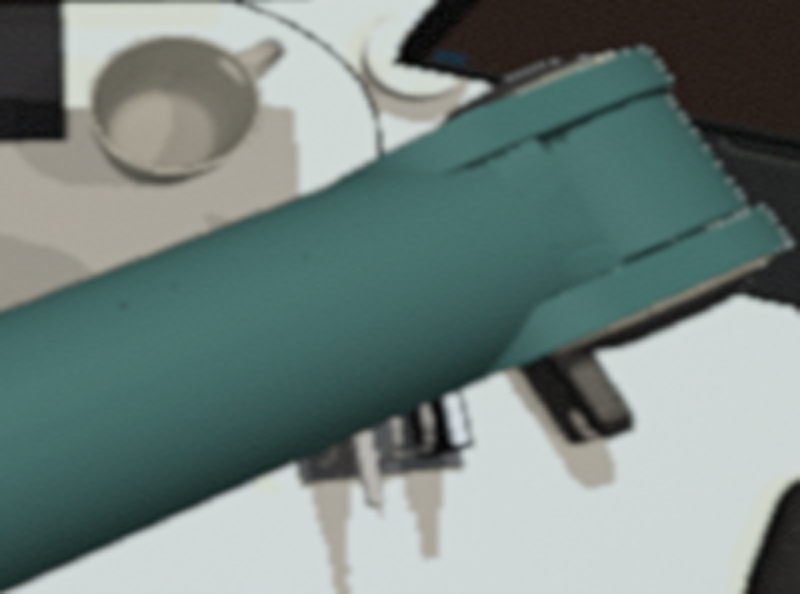

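The arm hides most of the top view, but the near hook shows at its expected place. Descending and gripping.

Emit:
move_arm(moves=[[[0, 0, 0.8, 0.001, 0.001, 0, 90], [0, 0, 0, 0, 0, 0.04, 90], [0, 0, 0, 0, 0, 0.04, 90], [0, 0, 0, 0, 0, 0.02, 90], [0, 0, 0, 0, 0, 0.02, 90], [0, 0, 0, 0, 0, 0, 90]]], force=40)

```text
clock: 6.95
ee_pos: [0.5439, -0.3647, 0.2838]
tcp_rot: [0.998, 0.067, -0.001, -0.0]
force: [-0.2, 0.5, -0.0]
gripper_width: 0.0552
```

```bash
python3 - <<'E'
from h import *
s,R=st(); go(s,R,[.544,-.3645,.285],7.8)
t=capture('side'); save(t,'s4.png'); 
im=cv2.imread('pics/s4.png'); cv2.imwrite('pics/s4.png',cv2.resize(im[150:330,360:540],None,fx=4,fy=3.3,interpolation=cv2.INTER_CUBIC))
E
```

```text
t 6.95 pos [ 0.5439 -0.3647  0.2838] yaw x 7.68 z [-1.3e-03  7.0e-04 -1.0e+00] F [-0.22  0.55 -0.  ] T [-0.09  0.09  0.03] w 0.0552 j7 -0.28
shift tool [ 0.0001 -0.0002 -0.0012] turn z -0.12
```

View pics/s4.png

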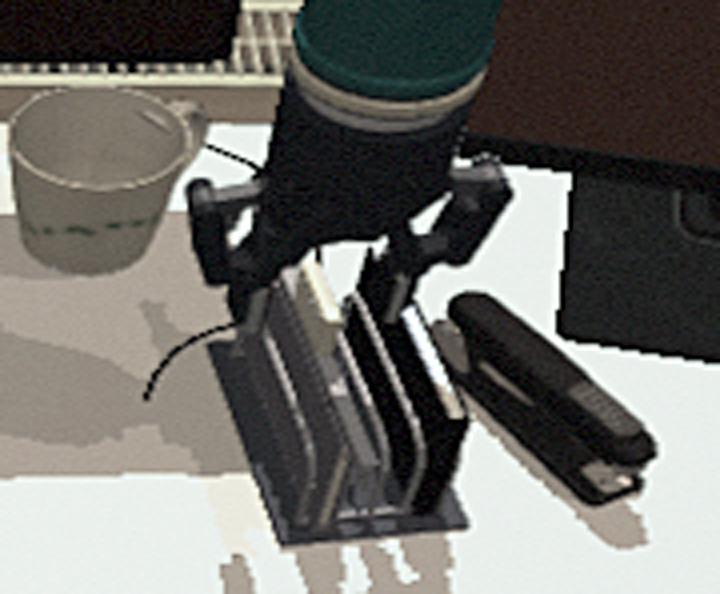

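The fingers straddle the tab evenly. Closing.

Emit:
move_arm(moves=[[[0, 0, 0, 0, 0, 0, 255], [0, 0, 0, 0, 0, 0, 255], [0, 0, 0, 0, 0, 0, 255], [0, 0, 0, 0, 0, 0, 255], [0, 0, 0, 0, 0, 0, 255], [0, 0, 0, 0, 0, 0, 255]]], force=50)

```text
clock: 7.75
ee_pos: [0.5443, -0.3651, 0.2856]
tcp_rot: [0.998, 0.067, 0.001, 0.0]
force: [-0.3, -0.6, 5.1]
gripper_width: 0.0068
```

```bash
python3 - <<'E'
from h import *
s,R=st()
E
```

```text
t 7.75 pos [ 0.5443 -0.3651  0.2856] yaw x 7.68 z [ 1.4e-03 -7.0e-04 -1.0e+00] F [-0.28 -0.56  5.13] T [-0.02 -0.03 -0.02] w 0.0068 j7 -0.28
```

Width 6.8 mm means the tab is held, but 5 N upward suggests the tips press on the bar. I'll regrip 5 mm higher so the fingers clear the pack bars later.

Emit:
move_arm(moves=[[[0, 0, 0, 0, 0, 0, 190], [0, 0, 0, 0, 0, 0, 190], [0, 0, 0, 0, 0, -0.005, 190], [0, 0, 0, 0, 0, 0, 255], [0, 0, 0, 0, 0, 0, 255], [0, 0, 0, 0, 0, 0, 255], [0, 0, 0, 0, 0, 0, 255], [0, 0, 0, 0, 0, 0, 255]]], force=50)

```text
clock: 8.75
ee_pos: [0.5441, -0.3651, 0.2903]
tcp_rot: [0.998, 0.067, 0.0, 0.0]
force: [-0.9, 0.4, 5.9]
gripper_width: 0.0065
```

```bash
python3 - <<'E'
from h import *
s,R=st()
E
```

```text
t 8.75 pos [ 0.5441 -0.3651  0.2903] yaw x 7.68 z [ 9.e-04 -7.e-04 -1.e+00] F [-0.88  0.43  5.95] T [-0.09  0.07  0.01] w 0.0065 j7 -0.29
```

Emit:
move_arm(moves=[[[0, 0, 0, 0, 0, -0.01, 255], [0, 0, 0, 0, 0, -0.015, 255], [0, 0, 0, 0, 0, -0.025, 255], [0, 0, 0, 0, 0, -0.025, 255], [0, 0, 0, 0, 0, -0.025, 255], [0, 0, 0, 0, 0, -0.025, 255], [0, 0, 0, 0, 0, -0.025, 255], [0, 0, 0, 0, 0, 0, 255]]])

```text
clock: 9.75
ee_pos: [0.5439, -0.3653, 0.4429]
tcp_rot: [0.998, 0.067, 0.002, 0.001]
force: [0.1, -0.4, -2.2]
gripper_width: 0.0069
```

```bash
python3 - <<'E'
from h import *
s,R=st(); go(s,R,[.5572,-.0131,.44],9.05)
t=capture('side'); save(t,'s5.png'); u=capture('top'); save(u,'t5.png')
E
```

```text
t 9.75 pos [ 0.5439 -0.3653  0.4429] yaw x 7.68 z [ 0.0043 -0.0019 -1.    ] F [ 0.09 -0.36 -2.19] T [0.02 0.02 0.03] w 0.0069 j7 -0.39
shift tool [ 0.0602 -0.3473  0.0022] turn z -1.37
```

View pics/s5.png

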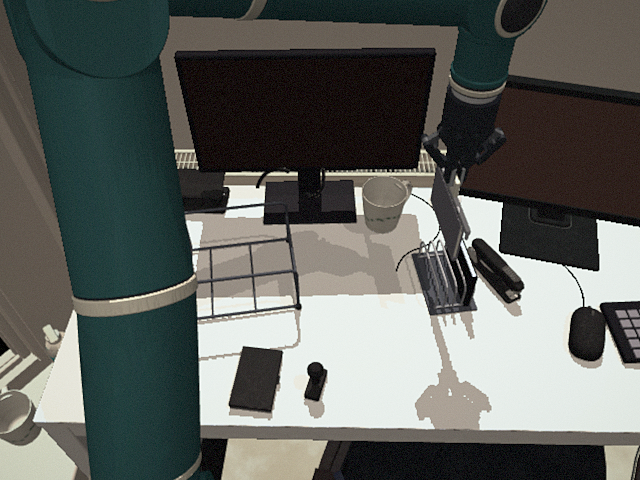

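The file is held and clear of the sorter; the notebook and mug have not moved. Carrying it over the open part of the rails.

Emit:
move_arm(moves=[[[0, 0, 0, 0.0043, -0.0248, 0, 255], [0, 0, 0, 0.0086, -0.0496, 0, 255], [0, 0, 0, 0.0086, -0.0496, 0, 255], [0, 0, 0, 0.0086, -0.0496, 0, 255], [0, 0, 0, 0.0086, -0.0496, 0, 255], [0, 0, 0, 0.0086, -0.0496, 0, 255], [0, 0, 0, 0.0086, -0.0496, 0, 255], [0, 0, 0, 0.0043, -0.0248, 0, 255], [0, 0, -1.4, 0, 0, 0, 255], [0, 0, 0, 0, 0, 0.06, 255], [0, 0, 0, 0, 0, 0.024, 255], [0, 0, 0, 0, 0, 0, 255]]])

```text
clock: 11.35
ee_pos: [0.5563, -0.0138, 0.354]
tcp_rot: [0.997, 0.078, -0.002, 0.0]
force: [-0.5, -0.8, -0.4]
gripper_width: 0.0066
```

```bash
python3 - <<'E'
from h import *
s,R=st(); go(s,R,[.5572,-.0131,.44],9.05)
t=capture('side'); save(t,'s6.png'); u=capture('top'); save(u,'t6.png')
im=cv2.imread('pics/s6.png'); cv2.imwrite('pics/s6c.png',cv2.resize(im[150:350,170:370],None,fx=4,fy=3,interpolation=cv2.INTER_CUBIC))
im=cv2.imread('pics/t6.png'); cv2.imwrite('pics/t6c.png',cv2.resize(im[150:350,150:400],None,fx=3,fy=3,interpolation=cv2.INTER_CUBIC))
E
```

```text
t 11.35 pos [ 0.5563 -0.0138  0.354 ] yaw x 8.97 z [-0.004 -0.001 -1.   ] F [-0.51 -0.77 -0.39] T [-0.03  0.01  0.05] w 0.0066 j7 -0.83
shift tool [ 0.0006 -0.0005 -0.086 ] turn z -0.08
```

View pics/s6c.png

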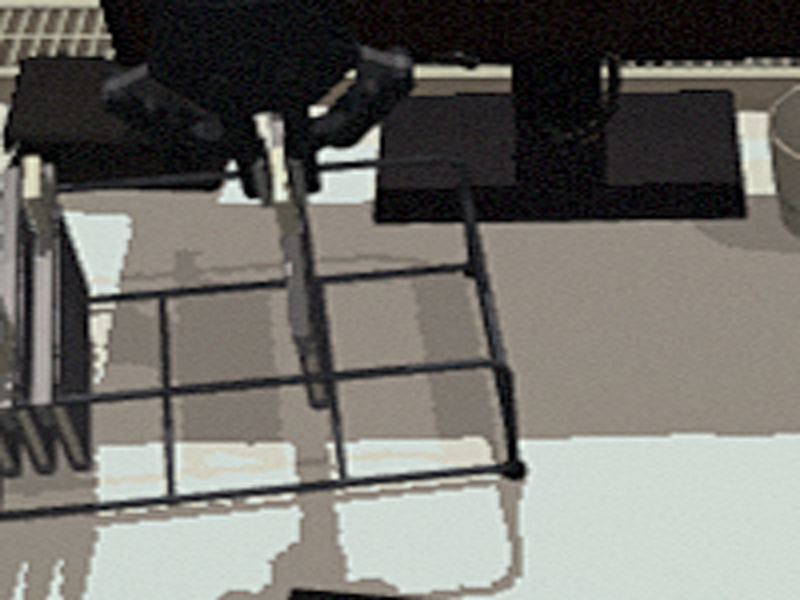

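View pics/t6c.png

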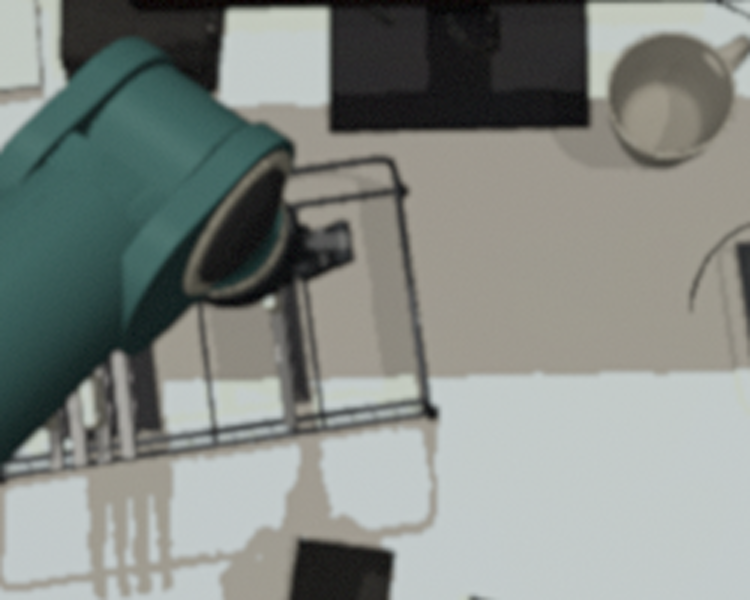

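The file is over the rails at about frame y -0.07. Lowering until the hook noses are roughly 8 mm above the rails, then checking alignment with a wireframe.

Emit:
move_arm(moves=[[[0, 0, 0, 0.0005, -0.0005, 0.011, 255], [0, 0, 0, 0, 0, 0.011, 255], [0, 0, 0, 0, 0, 0, 255], [0, 0, 0, 0, 0, 0, 255]]])

```text
clock: 11.95
ee_pos: [0.5578, -0.0121, 0.3338]
tcp_rot: [0.997, 0.079, 0.0, 0.0]
force: [0.3, -0.3, -1.1]
gripper_width: 0.0068
```

```bash
cat > wire.py <<'E'
from h import *
import sys
def wire(tag,zoff=.1833,dx=0,dy=0,dyaw=0):
    s,R=st(); fr=np.load('frame.npy'); c,sn=np.cos(fr[2]),np.sin(fr[2])
    yaw=np.arctan2(R[1,0],R[0,0]); zb=s['ee_pos'][2]-zoff
    pose=[s['ee_pos'][0]+dx*np.cos(yaw)-dy*np.sin(yaw),s['ee_pos'][1]+dx*np.sin(yaw)+dy*np.cos(yaw),yaw+dyaw]
    d=np.array(pose[:2])-fr[:2]; print('file in frame',(c*d[0]+sn*d[1]).round(4),(-sn*d[0]+c*d[1]).round(4),'dyaw deg',np.degrees(pose[2]-fr[2]).round(2))
    for n in('side','top'):
        p=capture(n); im=cv2.cvtColor(p['image'],cv2.COLOR_RGB2BGR)
        for q,(lx) in(('near',-.09),('far',.09)):
            cc=proj(p,place(pose,[[lx,0,zb]]))[0].astype(int); x0,y0=cc-[32,24]
            x0=max(x0,0);y0=max(y0,0); S=8
            cr=cv2.resize(im[y0:y0+60,x0:x0+50],None,fx=S,fy=S,interpolation=cv2.INTER_CUBIC); raw=cr.copy()
            def line(A,col):
                qq=((proj(p,A)-[x0,y0]+.5)*S-.5); cv2.polylines(cr,[np.round(qq).astype(int)],False,col,1)
            prof=[(-.095,0),(.095,0),(.095,-.022),(.090,-.022),(.090,-.01),(.079,-.01),(.079,-.022),(.072,-.022),(.072,-.102),(-.072,-.102),(-.072,-.022),(-.079,-.022),(-.079,-.01),(-.09,-.01),(-.09,-.022),(-.095,-.022),(-.095,0)]
            for y in(-.004,.004): line(place(pose,[[a,y,zb+b] for a,b in prof]),(0,0,255) if y<0 else (0,200,255))
            for x in(-.0845,.0845): line(place(fr,[[x,-.15,.115],[x,.15,.115]]),(0,255,0))
            cv2.imwrite(f'pics/{tag}_{n}_{q}.png',np.hstack([raw,cr])[:600])
E
python3 -c "
from wire import *
wire('w1')"
```

```text
t 11.95 pos [ 0.5578 -0.0121  0.3338] yaw x 9.08 z [ 3.e-04 -1.e-04 -1.e+00] F [ 0.33 -0.29 -1.1 ] T [-0.07 -0.    0.04] w 0.0068 j7 -0.8
file in frame 0.0008 -0.0691 dyaw deg 0.03
```

View pics/w1_side_near.png

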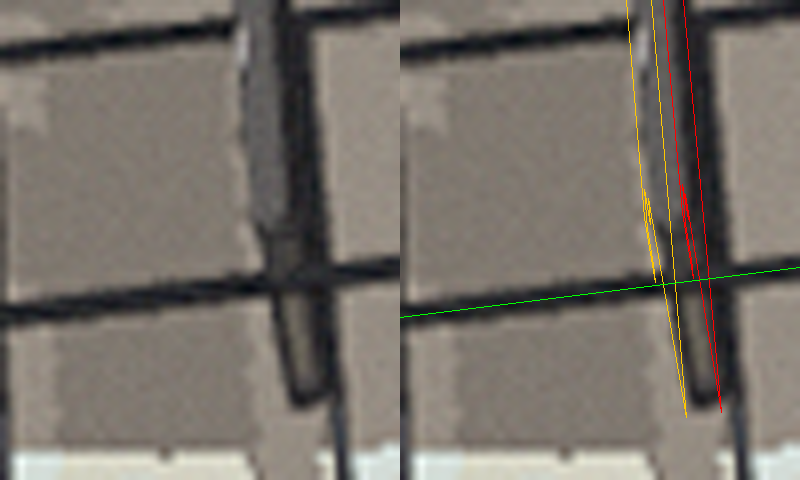

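View pics/w1_top_near.png

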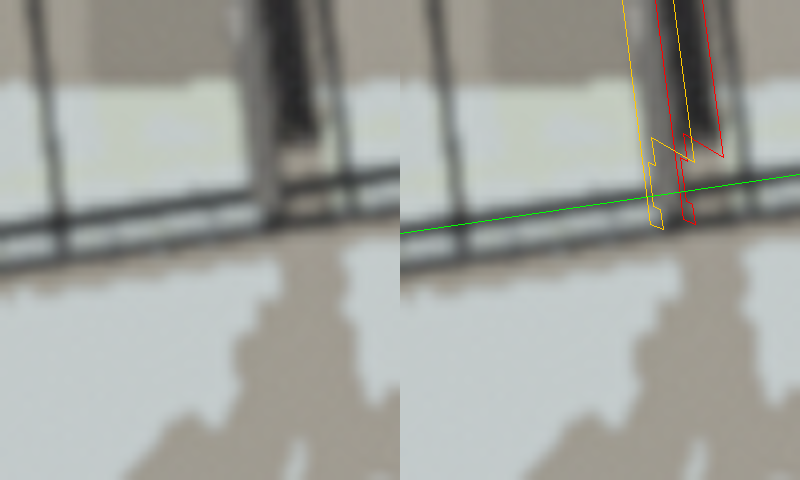

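View pics/w1_side_far.png

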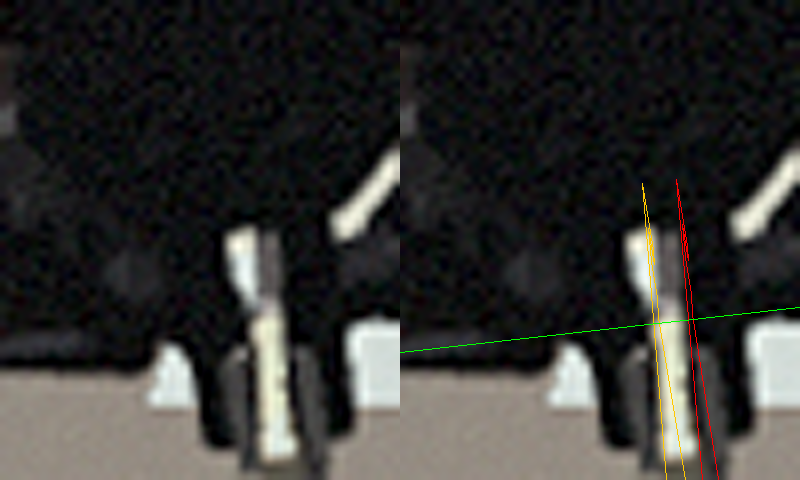

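```bash
cat > prof.py <<'E'
from h import *
def prof(img,p,pose,zt,ys,lo=-.115,hi=-.07):
    g=cv2.cvtColor(img,cv2.COLOR_RGB2GRAY).astype(np.float32)
    xs=np.arange(lo,hi,.0015)
    for y in ys:
        q=proj(p,place(pose,[[x,y,zt] for x in xs])).astype(np.float32)
        v=cv2.remap(g,q[:,0][None],q[:,1][None],cv2.INTER_LINEAR)[0]
        print(round(y,4),' '.join('%d'%a for a in v))
    print('x(mm)',' '.join('%.0f'%(x*1e3) for x in xs))
E
python3 - <<'E'
from prof import *
fr=np.load('frame.npy'); s,R=st()
p=capture('top'); t0=cv2.cvtColor(cv2.imread('pics/top0.png'),cv2.COLOR_BGR2RGB)
print('pack'); prof(t0,p,fr,.128,np.arange(.034,.056,.002))
yaw=np.arctan2(R[1,0],R[0,0]); pose=[s['ee_pos'][0],s['ee_pos'][1],yaw]
print('held'); prof(p['image'],p,pose,s['ee_pos'][2]-.1833,np.arange(-.008,.009,.002))
print('sorter near'); prof(t0,p,[.544,-.365,np.radians(7.7)],.107,np.arange(-.008,.009,.002))
print('sorter far'); prof(t0,p,[.544,-.365,np.radians(7.7)],.107,np.arange(-.008,.009,.002),.07,.115)
E
```

```text
t 12.05 pos [ 0.5579 -0.0121  0.334 ] yaw x 9.08 z [ 6.e-04  0.e+00 -1.e+00] F [ 0.08 -0.38 -1.69] T [-0.04 -0.01 -0.03] w 0.0066 j7 -0.8
pack
0.034 145 145 146 146 145 145 145 145 145 145 144 137 120 90 75 80 99 108 97 85 80 95 102 99 86 68 55 48 45 48
0.036 145 145 146 146 146 145 145 144 145 145 143 136 119 92 78 80 96 100 92 82 77 83 87 85 75 69 65 63 65 67
0.038 145 145 146 146 146 145 145 145 146 145 141 133 115 98 91 101 110 111 108 102 101 101 101 100 100 101 102 103 105 104
0.04 145 145 146 146 146 145 145 145 146 145 142 132 117 110 114 130 137 138 136 135 135 136 136 139 138 139 139 138 138 136
0.042 145 145 145 145 145 145 145 145 145 145 142 133 120 113 125 142 151 153 151 152 153 154 153 154 153 153 152 152 152 152
0.044 145 145 145 145 145 145 145 145 145 145 143 134 120 108 120 137 149 153 152 150 150 150 150 151 150 148 147 149 150 150
0.046 145 145 145 145 146 146 145 145 146 146 143 135 119 99 104 118 134 140 134 127 124 126 132 132 129 125 123 125 125 125
0.048 145 145 146 145 145 145 145 144 146 146 144 137 121 94 86 95 115 120 111 99 94 104 111 110 100 88 82 80 
[... 3505 characters left out ...]
06 105 105 104 106 105 103 102 103 103 105 106 105 105 106 115 132 156 174 185 189 189 189 189 189 189 189 189 189
0.002 95 94 94 95 95 96 97 98 97 96 95 94 93 91 92 95 108 128 155 173 184 190 189 189 189 189 189 189 189 189
0.004 86 89 91 93 94 101 108 114 112 111 108 105 100 95 92 103 121 142 164 178 187 189 189 189 189 189 189 189 190 189
0.006 93 105 110 109 113 126 140 147 149 147 146 142 138 132 132 137 147 162 174 183 189 189 189 189 189 188 188 187 186 185
0.008 120 134 136 123 130 148 170 176 178 177 174 169 165 162 162 164 166 170 174 178 183 184 184 183 182 180 178 175 173 171
x(mm) 70 72 73 75 76 78 79 81 82 84 85 87 88 90 91 93 94 96 97 99 100 102 103 105 106 108 109 111 112 114
```

```bash
python3 - <<'E'
from h import *
fr=np.load('frame.npy'); s,R=st()
p=capture('side'); save(p,'s7.png'); im=cv2.imread('pics/s7.png'); s0=cv2.imread('pics/side0.png')
yaw=np.arctan2(R[1,0],R[0,0]); pose=[s['ee_pos'][0],s['ee_pos'][1],yaw]; zb=s['ee_pos'][2]-.1833
A=proj(p,place(fr,[[-.072,.0425,.026],[-.095,.0425,.128],[-.095,.0425,.106]])); B=proj(p,place(pose,[[-.072,0,zb-.102],[-.095,0,zb],[-.095,0,zb-.022]]))
print(A.round(1),B.round(1))
out=[]
for I,Q in((s0,A),(im,B)):
    x0,y0=(Q.mean(0)-[22,30]).astype(int); S=9
    c=cv2.resize(I[y0:y0+60,x0:x0+44],None,fx=S,fy=S,interpolation=cv2.INTER_CUBIC)
    for q in Q: 
        a=np.round((q-[x0,y0]+.5)*S-.5).astype(int); cv2.drawMarker(c,tuple(int(v) for v in a),(0,0,255),cv2.MARKER_CROSS,12,1)
    out.append(c)
cv2.imwrite('pics/cmp.png',np.hstack(out))
E
```

```text
t 12.1 pos [ 0.5578 -0.0121  0.334 ] yaw x 9.08 z [ 6.e-04 -0.e+00 -1.e+00] F [-0.51  0.61 -1.42] T [-0.01  0.01  0.01] w 0.0071 j7 -0.8
[[189.9 307.6]
 [179.2 284.3]
 [181.6 292. ]] [[249.5 292.3]
 [244.4 267.4]
 [245.8 275.5]]
```

View pics/cmp.png

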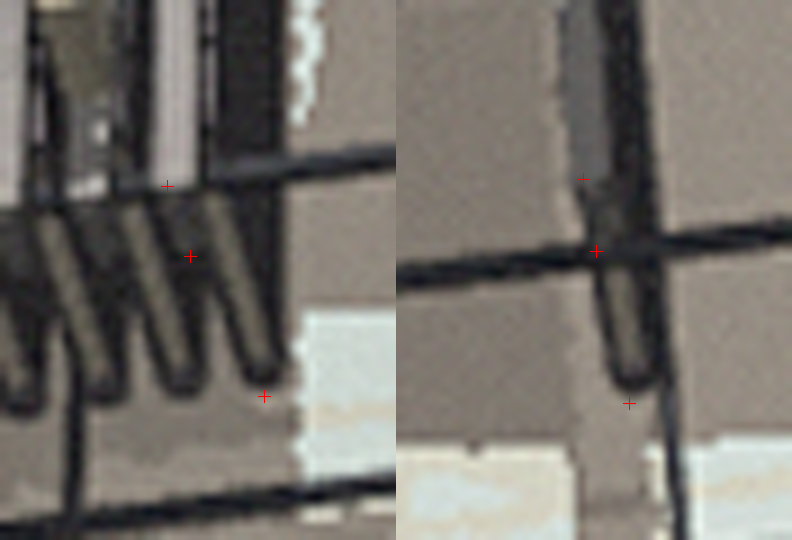

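Compared with the pack's own hooks, the held file is about 0.3 mm off the predicted position, so it is well centred. Lowering.

Emit:
move_arm(moves=[[[0, 0, 0, -0.0007, 0, 0.004, 255], [0, 0, 0, 0, 0, 0.004, 255], [0, 0, 0, 0, 0, 0.004, 255], [0, 0, 0, 0, 0, 0.003, 255], [0, 0, 0, 0, 0, 0, 255]]])

```text
clock: 12.78
ee_pos: [0.557, -0.0122, 0.3184]
tcp_rot: [0.997, 0.079, -0.0, 0.0]
force: [-0.0, 0.4, -1.5]
gripper_width: 0.0065
```

Emit:
move_arm(moves=[[[0, 0, 0, 0, 0, 0.002, 255], [0, 0, 0, 0, 0, 0.002, 255], [0, 0, 0, 0, 0, 0.002, 255], [0, 0, 0, 0, 0, 0, 255]]])

```text
clock: 13.28
ee_pos: [0.5572, -0.0125, 0.314]
tcp_rot: [0.997, 0.079, 0.0, -0.001]
force: [-4.5, 0.5, 10.7]
gripper_width: 0.0069
```

```bash
python3 -c "
from wire import *
wire('w2')"
```

```text
t 13.28 pos [ 0.5572 -0.0125  0.314 ] yaw x 9.07 z [ 2.0e-04  1.5e-03 -1.0e+00] F [-4.5   0.54 10.65] T [0.29 1.   0.07] w 0.0069 j7 -0.78
file in frame 0.0 -0.0694 dyaw deg 0.02
```

View pics/w2_side_near.png

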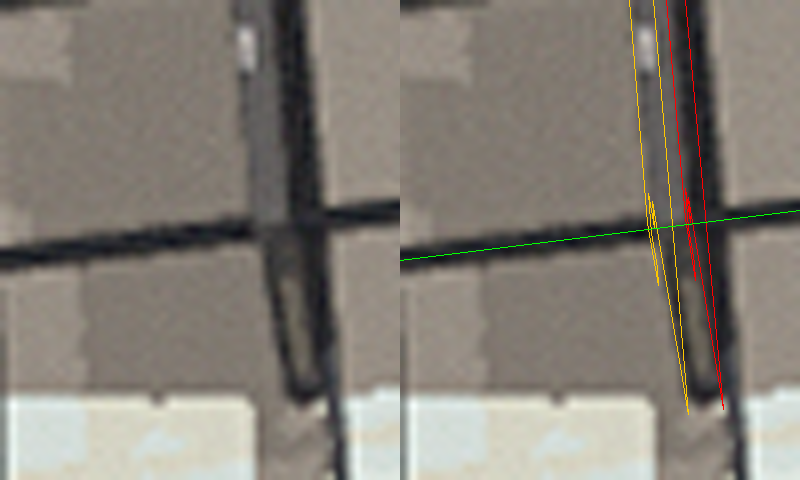

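The file has landed: 10.7 N up, with the torque consistent with both ends resting, and a sideways -4.5 N. Easing the load and relieving the side force.

Emit:
move_arm(moves=[[[0, 0, 0, -0.0007, 0, -0.001, 255], [0, 0, 0, 0, 0, 0, 255], [0, 0, 0, 0, 0, 0, 255]]])

```text
clock: 13.75
ee_pos: [0.5566, -0.0123, 0.3141]
tcp_rot: [0.997, 0.079, 0.0, -0.0]
force: [-0.5, 0.7, 6.1]
gripper_width: 0.0066
```

```bash
python3 - <<'E'
from h import *
s,R=st()
E
```

```text
t 13.75 pos [ 0.5566 -0.0123  0.3141] yaw x 9.08 z [ 9.e-04  1.e-04 -1.e+00] F [-0.47  0.68  6.13] T [ 0.16  0.1  -0.04] w 0.0066 j7 -0.78
```

```bash
python3 - <<'E'
from h import *
p=capture('side'); save(p,'s8.png'); q=capture('top'); save(q,'t8.png')
a=cv2.imread('pics/s8.png')[180:320,190:290]; b=cv2.imread('pics/t8.png')[190:315,190:310]
cv2.imwrite('pics/c8.png',np.hstack([cv2.resize(a,(400,560),interpolation=cv2.INTER_CUBIC),cv2.resize(b,(400,560),interpolation=cv2.INTER_CUBIC)]))
E
```

```text
(no output)
```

View pics/c8.png

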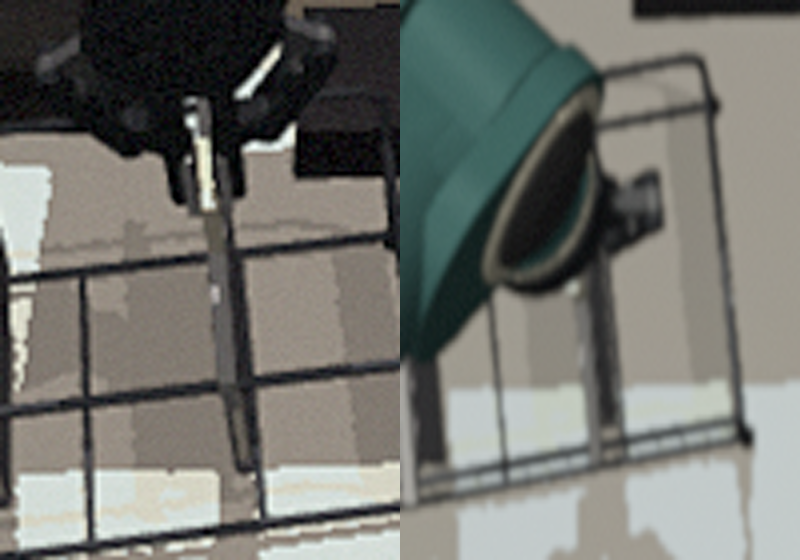

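The file hangs with its bar over both rails, like the pack files. Sliding 80 mm toward the pack, then in small steps.

Emit:
move_arm(moves=[[[0, 0, 0, 0, -0.005, -0.0004, 255], [0, 0, 0, 0, -0.01, 0, 255], [0, 0, 0, 0, -0.01, 0, 255], [0, 0, 0, 0, -0.01, 0, 255], [0, 0, 0, 0, -0.01, 0, 255], [0, 0, 0, 0, -0.01, 0, 255], [0, 0, 0, 0, -0.01, 0, 255], [0, 0, 0, 0, -0.01, 0, 255], [0, 0, 0, 0, -0.005, 0, 255], [0, 0, 0, 0, 0, 0, 255]]])

```text
clock: 15.1
ee_pos: [0.5437, 0.0677, 0.3141]
tcp_rot: [0.997, 0.08, -0.0, -0.001]
force: [-0.2, -0.1, 4.0]
gripper_width: 0.0067
```

```bash
python3 -c "
from wire import *
wire('w3',zoff=.186)
p=capture('side'); save(p,'s9.png'); q=capture('top')
a=cv2.imread('pics/s9.png')[180:320,100:240]
cv2.imwrite('pics/c9.png',cv2.resize(a,(600,600),interpolation=cv2.INTER_CUBIC))
"
```

```text
t 15.1 pos [0.5437 0.0677 0.3141] yaw x 9.13 z [-4.0e-04  1.5e-03 -1.0e+00] F [-0.22 -0.15  4.  ] T [ 0.02 -0.02  0.06] w 0.0067 j7 -0.92
file in frame -0.0007 0.0119 dyaw deg 0.08
```

View pics/c9.png

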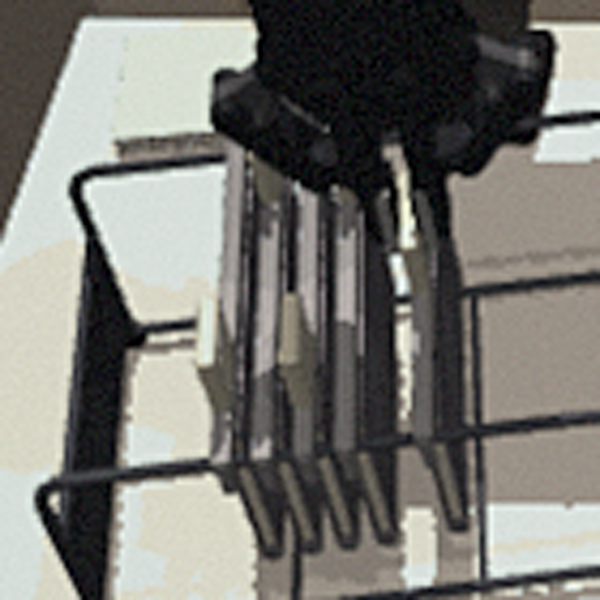

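Hung and sliding freely; the gap is about 20 mm. Closing most of it, then feeling for contact.

Emit:
move_arm(moves=[[[0, 0, 0, 0, -0.005, 0, 255], [0, 0, 0, 0, -0.005, 0, 255], [0, 0, 0, 0, -0.003, 0, 255], [0, 0, 0, 0, -0.001, 0, 255], [0, 0, 0, 0, 0, 0, 255]]])

```text
clock: 15.92
ee_pos: [0.5415, 0.0806, 0.3141]
tcp_rot: [0.997, 0.079, 0.0, -0.0]
force: [0.6, -3.9, 3.7]
gripper_width: 0.0065
```

Emit:
move_arm(moves=[[[0, 0, 0, 0, -0.001, 0, 255], [0, 0, 0, 0, -0.001, 0, 255], [0, 0, 0, 0, 0, 0, 255]]])

```text
clock: 16.3
ee_pos: [0.5412, 0.0826, 0.3141]
tcp_rot: [0.997, 0.079, 0.0, -0.0]
force: [1.0, -2.7, 4.4]
gripper_width: 0.0068
```

```bash
cat > v.py <<'E'
from wire import *
import sys
n=sys.argv[1]
s,R=st(); fr=np.load('frame.npy'); c,sn=np.cos(fr[2]),np.sin(fr[2]); d=s['ee_pos'][:2]-fr[:2]; print(c*d[0]+sn*d[1],-sn*d[0]+c*d[1])
p=capture('side'); save(p,f's{n}.png')
a=cv2.imread(f'pics/s{n}.png')[180:320,100:240]; b=cv2.imread('pics/side0.png')[180:320,100:240]
cv2.imwrite(f'pics/c{n}.png',np.hstack([cv2.resize(i,(400,580),interpolation=cv2.INTER_CUBIC) for i in(b,a)]))
E
python3 v.py 10
```

```text
t 16.3 pos [0.5412 0.0826 0.3141] yaw x 9.08 z [ 0.e+00  1.e-04 -1.e+00] F [ 1.04 -2.71  4.43] T [-0.77 -0.1  -0.06] w 0.0068 j7 -0.94
-0.0007737379916788207 0.027009367383115216
```

View pics/c10.png

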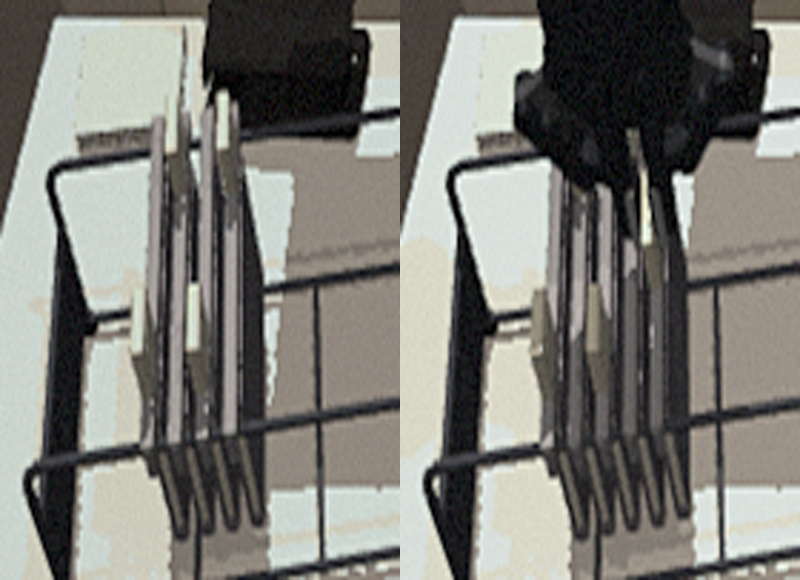

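The torque (-0.77 Nm with -2.7 N) puts the contact about 0.285 m below the TCP, i.e. at the file's lower edge. I'll check how big the gap is.

```bash
python3 - <<'E'
from h import *
p=capture('side'); I1=cv2.cvtColor(p['image'],cv2.COLOR_RGB2BGR); I0=cv2.imread('pics/side0.png')
c=[cv2.resize(i[270:320,130:210],(800,290),interpolation=cv2.INTER_CUBIC) for i in(I0,I1)]
fr=np.load('frame.npy')
q=proj(p,place(fr,[[-.072,y,.026] for y in np.arange(.02,.1,.01)]))
for a,y in zip(q,np.arange(.02,.1,.01)):
    for k in c: cv2.drawMarker(k,(int((a[0]-130+.5)*10),int((a[1]-270+.5)*5.8)),(0,0,255) if round(y*100)%2 else (0,255,0),cv2.MARKER_CROSS,14,1)
cv2.imwrite('pics/d10.png',np.vstack(c))
E
```

```text
(no output)
```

View pics/d10.png

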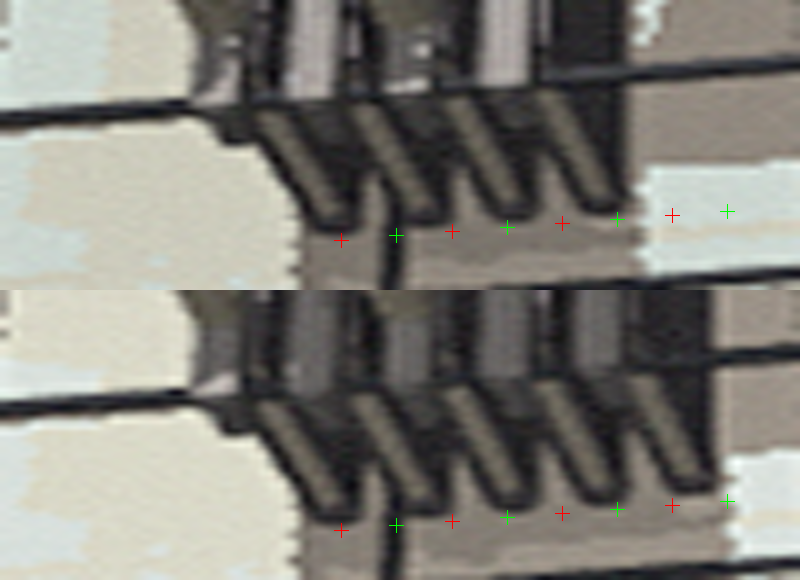

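The pocket pitch is about 16 mm, so about 5 mm of gap remains, and the pack has not moved (tip at column 605 before and after). Continuing in 1 mm steps.

Emit:
move_arm(moves=[[[0, 0, 0, 0, -0.001, 0, 255], [0, 0, 0, 0, 0, 0, 255]]])

```text
clock: 16.65
ee_pos: [0.541, 0.0836, 0.3141]
tcp_rot: [0.997, 0.079, -0.0, -0.0]
force: [0.8, -2.9, 4.0]
gripper_width: 0.0071
```

Emit:
move_arm(moves=[[[0, 0, 0, 0, -0.001, 0, 255], [0, 0, 0, 0, 0, 0, 255]]])

```text
clock: 16.9
ee_pos: [0.5409, 0.0846, 0.3141]
tcp_rot: [0.997, 0.079, 0.0, -0.0]
force: [-0.6, -2.3, 4.8]
gripper_width: 0.0067
```

```bash
cat > g.py <<'E'
from h import *
import sys
s,R=st(); fr=np.load('frame.npy'); c,sn=np.cos(fr[2]),np.sin(fr[2]); d=s['ee_pos'][:2]-fr[:2]; print(c*d[0]+sn*d[1],-sn*d[0]+c*d[1])
p=capture('side'); I1=cv2.cvtColor(p['image'],cv2.COLOR_RGB2BGR); I0=cv2.imread('pics/side0.png')
c=[cv2.resize(i[270:320,130:210],(800,290),interpolation=cv2.INTER_CUBIC) for i in(I0,I1)]
cv2.imwrite(f'pics/d{sys.argv[1]}.png',np.vstack(c))
E
python3 g.py 11
```

```text
t 16.9 pos [0.5409 0.0846 0.3141] yaw x 9.09 z [ 0.  0. -1.] F [-0.6  -2.31  4.75] T [-0.76 -0.09 -0.01] w 0.0067 j7 -0.95
-0.0007581822573181126 0.029063862173359576
```

View pics/d11.png

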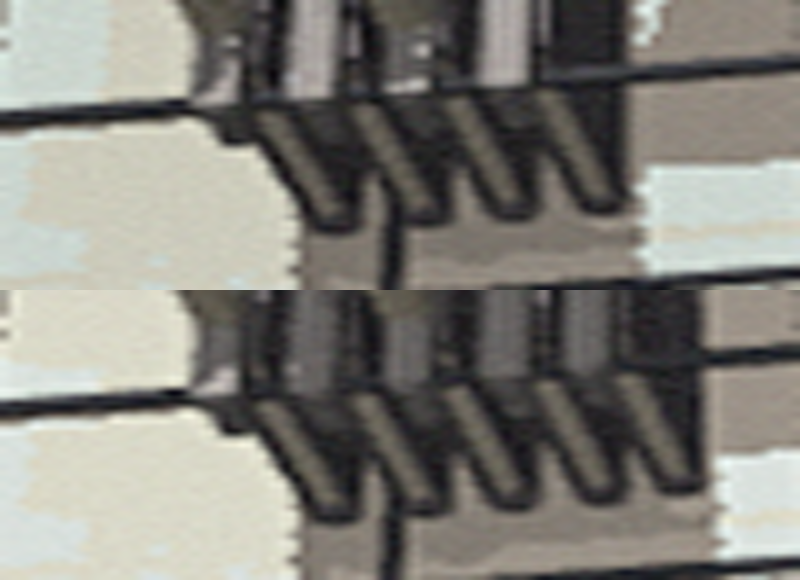

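Emit:
move_arm(moves=[[[0, 0, 0, 0, -0.001, 0, 255], [0, 0, 0, 0, 0, 0, 255]]])

```text
clock: 17.2
ee_pos: [0.5407, 0.0855, 0.3141]
tcp_rot: [0.997, 0.079, 0.0, -0.0]
force: [-0.5, -3.1, 4.4]
gripper_width: 0.0066
```

Emit:
move_arm(moves=[[[0, 0, 0, 0, -0.001, 0, 255], [0, 0, 0, 0, 0, 0, 255]]])

```text
clock: 17.45
ee_pos: [0.5406, 0.0865, 0.3141]
tcp_rot: [0.997, 0.079, 0.0, -0.0]
force: [0.5, -3.5, 4.3]
gripper_width: 0.0067
```

```bash
python3 g.py 12
```

```text
t 17.45 pos [0.5406 0.0865 0.3141] yaw x 9.09 z [ 0.e+00  1.e-04 -1.e+00] F [ 0.53 -3.46  4.35] T [-0.72 -0.1  -0.02] w 0.0067 j7 -0.95
-0.0007715846083001911 0.031045800763265644
```

View pics/d12.png

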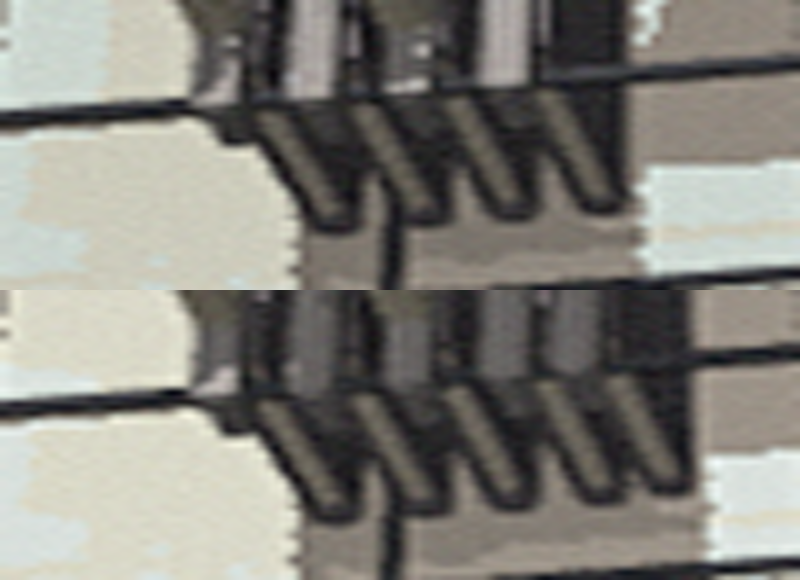

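Emit:
move_arm(moves=[[[0, 0, 0, 0, -0.001, 0, 255], [0, 0, 0, 0, 0, 0, 255]]])

```text
clock: 17.75
ee_pos: [0.5404, 0.0875, 0.3141]
tcp_rot: [0.997, 0.079, 0.0, -0.0]
force: [0.4, -3.2, 5.3]
gripper_width: 0.0064
```

Emit:
move_arm(moves=[[[0, 0, 0, 0, -0.001, 0, 255], [0, 0, 0, 0, 0, 0, 255]]])

```text
clock: 18.0
ee_pos: [0.5402, 0.0884, 0.3141]
tcp_rot: [0.997, 0.079, 0.0, 0.0]
force: [0.2, -3.1, 4.7]
gripper_width: 0.0066
```

```bash
python3 g.py 13
```

```text
t 18.0 pos [0.5402 0.0884 0.3141] yaw x 9.08 z [ 1.e-04 -2.e-04 -1.e+00] F [ 0.21 -3.09  4.68] T [-0.95 -0.24  0.03] w 0.0066 j7 -0.95
-0.0007897277225612223 0.032887417019240285
```

View pics/d13.png

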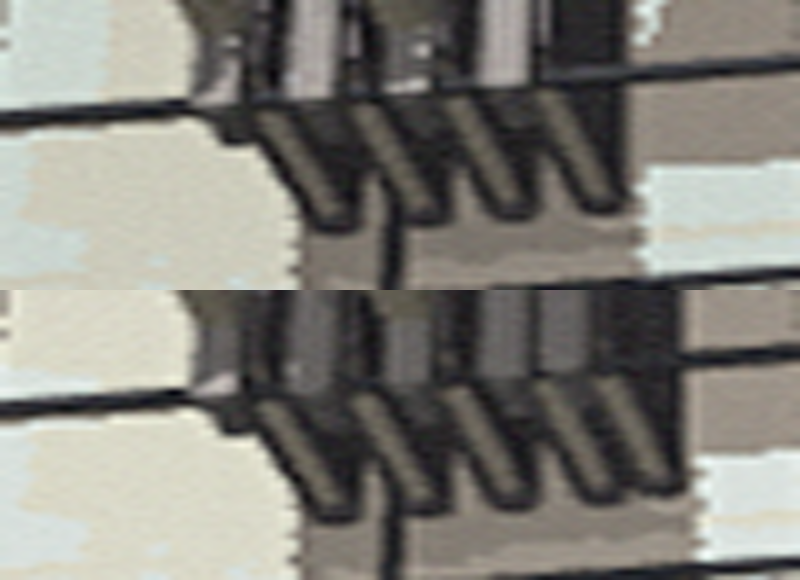

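Emit:
move_arm(moves=[[[0, 0, 0, 0, -0.001, 0, 255], [0, 0, 0, 0, 0, 0, 255]]])

```text
clock: 18.3
ee_pos: [0.5402, 0.0887, 0.3141]
tcp_rot: [0.997, 0.079, 0.0, 0.001]
force: [0.7, -5.1, 4.3]
gripper_width: 0.0065
```

```bash
python3 g.py 14
```

```text
t 18.3 pos [0.5402 0.0887 0.3141] yaw x 9.05 z [ 7.0e-04 -1.6e-03 -1.0e+00] F [ 0.73 -5.06  4.26] T [-1.38 -0.3   0.01] w 0.0065 j7 -0.96
-0.0008230119767271872 0.03326265619489145
```

View pics/d14.png

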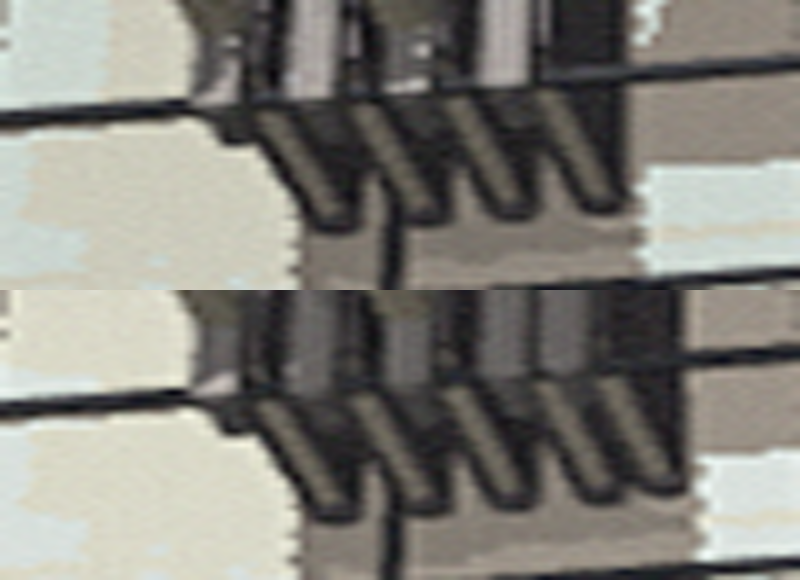

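Contact: the last 1 mm step moved only 0.4 mm and the force rose to 5 N, with the pack still in place. Relaxing the push, then opening.

Emit:
move_arm(moves=[[[0, 0, 0, 0, 0.0005, 0, 255], [0, 0, 0, 0, 0, 0, 225], [0, 0, 0, 0, 0, 0, 200], [0, 0, 0, 0, 0, 0, 170], [0, 0, 0, 0, 0, 0, 170], [0, 0, 0, 0, 0, 0, 170]]])

```text
clock: 19.1
ee_pos: [0.5401, 0.0891, 0.3141]
tcp_rot: [0.997, 0.079, -0.0, -0.0]
force: [-0.5, 0.5, 0.1]
gripper_width: 0.0287
```

```bash
python3 v.py 15; python3 g.py 15
```

```text
t 19.1 pos [0.5401 0.0891 0.3141] yaw x 9.09 z [-1.e-04  2.e-04 -1.e+00] F [-0.47  0.53  0.06] T [ 0.01 -0.01  0.03] w 0.0287 j7 -0.95
-0.0008000430656321597 0.033614192520467163
t 19.15 pos [0.5401 0.089  0.3141] yaw x 9.08 z [-1.e-04  2.e-04 -1.e+00] F [-0.09 -0.65  0.03] T [-0.02 -0.01 -0.  ] w 0.0285 j7 -0.95
-0.000804350271564367 0.03352119678621568
```

View pics/c15.png

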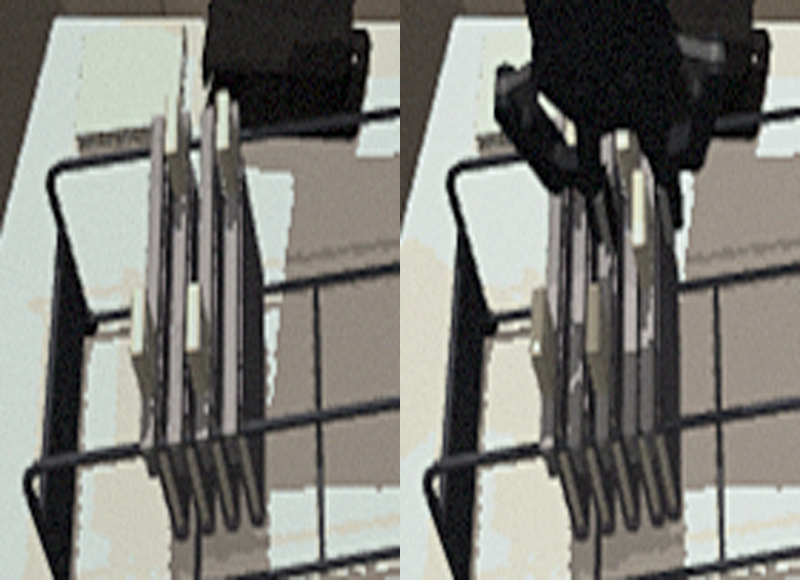

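View pics/d15.png

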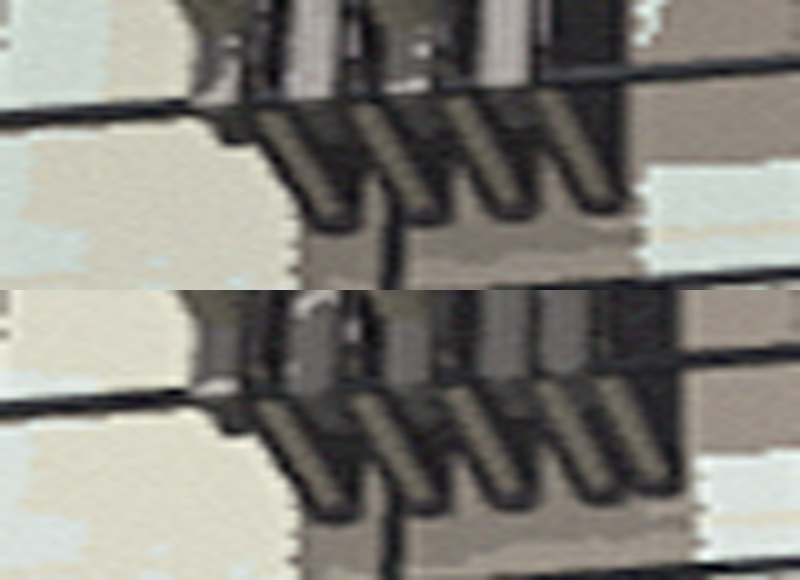

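Released: zero force on the tool, and the file lies against the pack. Withdrawing straight up.

Emit:
move_arm(moves=[[[0, 0, 0, 0, 0, -0.01, 170], [0, 0, 0, 0, 0, -0.02, 170], [0, 0, 0, 0, 0, -0.04, 170], [0, 0, 0, 0, 0, -0.05, 170], [0, 0, 0, 0, -0.04, -0.03, 170], [0, 0, 0, 0, -0.04, 0, 170], [0, 0, 0, 0, 0, 0, 170], [0, 0, 0, 0, 0, 0, 170]]])

```text
clock: 20.2
ee_pos: [0.5274, 0.1672, 0.4649]
tcp_rot: [0.997, 0.079, 0.0, 0.0]
force: [0.5, -0.7, -0.2]
gripper_width: 0.0281
```

```bash
python3 v.py 16; python3 g.py 16; python3 - <<'E'
from h import *
p=capture('side')
for k in('notebook_center','stapler','mug'): print(k,np.round(models.find_in(k,p)[0]['box'],1))
E
```

```text
t 20.2 pos [0.5274 0.1672 0.4649] yaw x 9.05 z [ 7.e-04 -0.e+00 -1.e+00] F [ 0.46 -0.67 -0.16] T [-0.05  0.03 -0.  ] w 0.0281 j7 -1.23
-0.0010279833117587053 0.11277068132280478
t 20.25 pos [0.5275 0.1666 0.4647] yaw x 8.98 z [ 6.e-04  0.e+00 -1.e+00] F [-0.31 -0.76  0.18] T [-0.03 -0.02  0.02] w 0.0287 j7 -1.23
-0.0010318169139840808 0.1121821301490078
notebook_center [460.6 266.2  32.7  82.5]
stapler [495.  270.8  56.2  65.1]Traceback (most recent call last):
  File "<stdin>", line 3, in <module>
IndexError: list index out of range
```

View pics/c16.png

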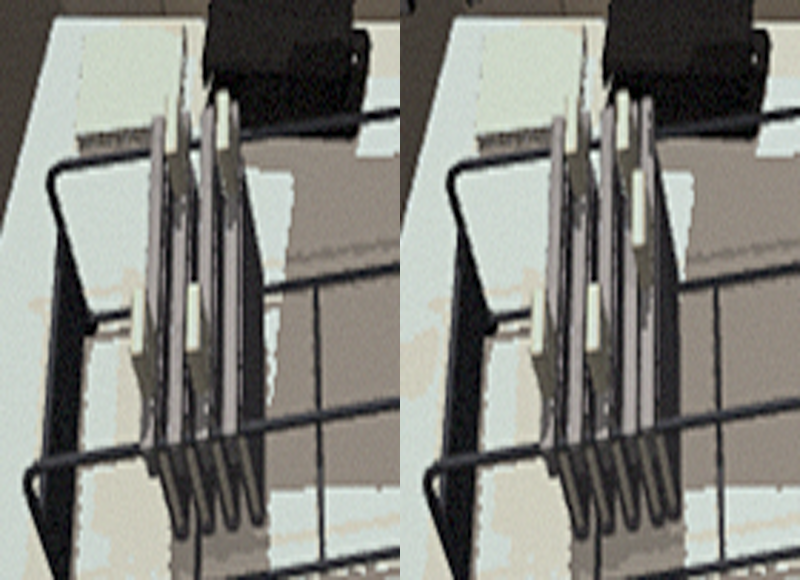

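View pics/s16.png

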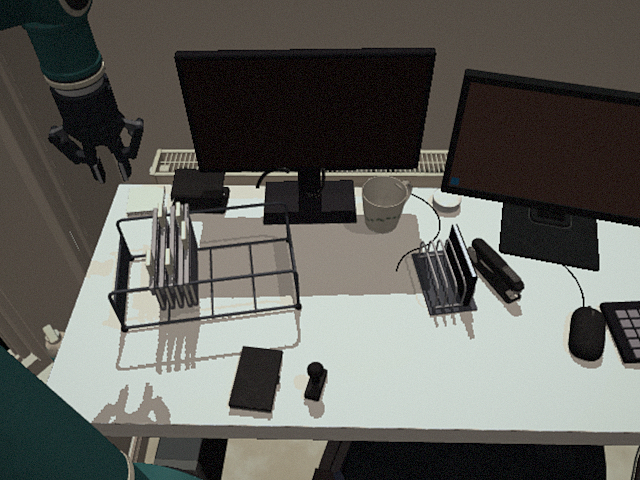

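The file hangs over both rails flush with the pack front. The pack, mug (385,205), notebook and stapler are where they were, and the arm is clear.

```bash
python3 -c "
from plant import order
print(order.close_job())"
```

```text
the job is handed in; nothing more can be done
None
```

The file now hangs on both rails up against the front of the pack. I handed the job in at about 20.3 s; no verdict came back.

**What I did:** I gripped the file by its tab, then re-gripped 5 mm higher so the fingers would clear the pack's bars. I lifted it out of the sorter and hung it over both rails at about frame y = -0.07 m. That was roughly 100 mm from the pack. I slid it along the rails without lifting until it touched the pack, then released it and withdrew upward.

**Last checks:**
- **Contact:** the last 1 mm step moved the tool only about 0.4 mm, and the force rose to 5 N, below the pack's 8 N.
- **Position:** after release the file sits about 10–11 mm in front of the front pack file, centre to centre, so the faces are touching or about 1 mm apart. At release the tool was about 0.8 mm off the middle between the rails.
- **Hanging:** both ends look to be over the rails, level with the pack files.
- **Surroundings:** the pack shows no visible shift in the pictures, and the notebook, stapler and mug look unmoved. The tool force is zero and the arm is clear.

**Did not agree or failed:**
- While sliding over the last 10 mm or so there was a steady 2–4 N of drag, before any visible contact. I took it for rail friction, though the torque pointed to the file's lower edge.
- The first touchdown on the rails gave 10.7 N up and 4.5 N sideways. I relieved it with a 0.7 mm shift.
- The mug detector returned nothing on the final picture, so I checked the mug by eye.

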